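# Pin the length and lock the sliding leg

### The job

Set the telescopic leg in the bench cradle to the length marked in red: stand the orange-headed stop pin upright and fully home in the red-ringed hole and let go of it, then push the spring-loaded leg out by its T-handle until its stop lug meets the pin, with the yellow cam lever still open. Holding the leg there, squeeze the cam lever fully shut against the collar and finish holding: the gripper keeps the leg against the pin and the lever shut as the program ends; do not disturb the black pad holder or the wax tin.

Things in the scene. Friction and masses are not known exactly. Their poses are not given: they have to be found in the camera images.
- pin_head (a point): Centre of the round orange head (16 mm diameter, 25 mm tall) of the loose 50 g stop pin, which starts upright in the blue pin rest. Below the head a steel shank, 8 mm diameter, 46 mm long, tapered end. The pin's lower end is 58.5 mm below this point, its top 12.5 mm above. z points up along the pin.
- pin_tip (a point): Lower end of the stop pin, on its axis; z points up along the pin to the head.
- pin_rest: Fixed blue block, 55 x 55 x 35 mm; origin at the centre of its underside. The pin stands in the loose hole (10 mm diameter, 25 mm deep) in the middle of its top.
- red_hole (a point): Mouth centre of the red-ringed hole: 10 mm diameter, 25 mm deep, chamfered, in the top (37 mm above the table) of the aluminium index rail. The rail has three such holes in a row along the leg, 30 mm apart; the other two have white rings and red may be any of them. Ring 26 mm across, 2 mm proud. Axes as the cradle's. With the pin home its head spans 58 to 83 mm above the table.
- cradle: Fixed bench cradle: grey plate 130 x 330 x 12 mm, the leg lying along it. Origin on the table under the leg's centre line, midway along. y: direction in which the leg slides out; x: across, away from the robot; z up. The row of holes lies at x = -45 mm. A black bridge, 65 mm high, spans the leg at y = 132 to 158 mm.
- leg: Sliding leg: aluminium tube 20 x 21 mm with rubber foot, black collar, steel T-handle and stop lug. Slides only along its y (= cradle's y), up to 140 mm; starts drawn fully in. A spring pulls it back with 4 to 7 N whenever let go, even with the lever shut. It needs about 50, 80 or 110 mm of travel, by hole. Origin on the table under the collar's middle.
- leg_grip (a point): Middle of the handle, on the leg, 75 mm above the table; axes as the leg's. Collar face at x = +14 mm; lever's outer face at x = -14 mm shut, up to -32 mm open. Handle: z -20 to +17 mm, y -40 to +13 mm. T-handle: 12 mm bar along x, 100 mm long, same height, rear face at y = +19 mm; fingers straddling the handle push it along +y. Closed to 28 mm, centred here across the leg, they shut the lever.
- leg_stop (a point): Centre of the front face of the leg's steel stop lug, 45 mm above the table, in line with the row of holes; y forward along the slide. It meets the pin when 4 mm short of the hole's centre along y (up to 3 mm further under a firm push, as the pin leans in its loose hole). The lug spans 40 to 50 mm above the table.
- lever (a joint): Angle of the yellow cam lever: 0 = fully shut against the collar; starts open by 0.26 to 0.36 rad. It turns about an upright pivot at the collar's -y end; its 46 mm arm points to +y and opens to -x, toward the row of holes. It stays where it is left; about 3 N at the tip moves it.
- lever_tip (a point): Tip of the yellow cam lever at mid-height, 75 mm above the table; the lever is 26 mm tall and 7 mm thick.
- knob_pad: Loose black hand pad holder with a fluted knob, 48 mm across, 55 mm tall, a bystander; origin under its centre.
- tin: Loose grey tin with green lid, of wax, 67 mm across, 25 mm high, a bystander; origin under its centre.

How it is judged (in metres and radians):
On the way, in this order (a step that is already met when the one before it is completed fails the run):
1. the stop pin stands home in the red-ringed hole, let go (horizontal distance between pin_tip and red_hole below 0.004 m and z of pin_tip in the frame of red_hole below -0.019 m and angle between pin_tip's own z axis and vertical below 0.17 rad and contact force between the fingers and pin below 0.2 N), for 0.2 s.
2. the leg is pushed out to the pin with the lever still open (all of step 1 and y of leg_stop in the frame of red_hole between -0.009 and 0.004 m and value of joint lever above 0.12 rad), for 0.1 s.
3. the lever is squeezed shut while the gripper holds the leg at the pin (y of leg_stop in the frame of red_hole between -0.009 and 0.004 m and value of joint lever below 0.06 rad and contact force between the fingers and leg above 3 N), for 0.2 s.
At the end, for the whole second after the job is handed in: Pin untouched in the red hole: tip 19 mm or more down, within 4 mm of its axis, lean under 0.17 rad. Lug face from 9 mm short of to 4 mm past the hole centre, leg at rest. Lever within 0.06 rad of shut. Fingers press the leg or lever with over 3 N (all of step 1 and all of step 3 and linear speed of leg below 0.01 m/s); the arm keeps its last pose, push and grip.
It fails at once if the lever is closed (below 0.12 rad) while the leg is not at the mark (lug more than 12 mm short of, or 6 mm beyond, the red hole's centre) (value of joint lever below 0.12 rad and (y of leg_stop in the frame of red_hole below -0.012 m or y of leg_stop in the frame of red_hole above 0.006 m)).
It fails at once if the black pad holder or the tin is moved by more than 30 mm (distance of any of knob_pad, tin from where it was at the start of the episode above 0.03 m).
It also fails if it takes over 51 s, if anything falls off the work surface, if the arm or the gripper's body presses on something with over 40 N, if the wrist force passes 120 N, or if a joint passes its speed limit or range.

### The arm

A 6-joint arm with a two-finger parallel gripper is mounted at the origin on a cart in front of the work surface, level with it; the furniture and walls round the work are solid. World frame = base frame: x ahead of the robot, y to its left, z up, the work surface at z = 0. Lengths are in m, angles in degrees, forces in N, time in s.
With the tool pointing down it reaches from about 0.4 to 0.825 m from the base axis. Payload 7 kg.
Tool frame: the origin (TCP) lies at the very end of the fingers, on their centre line; the grasp point (between the pads) lies 19 mm behind it; z points along the fingers, y is the line along which they close (so a half turn about z gives the same grasp; the last joint's range is limited). The gripper opens to 88 mm and grips with 3 to 60 N. Pads are 19 mm wide; open, the fingers measure 130 mm over their backs; the gripper's body (78 mm by 193 mm) begins 47 mm behind the grasp point.
Start: joints at [-47.034, 20.546, 0.682, 0, -70.136, -16.507], TCP at [0.301, -0.604, 0.191] pointing down, gripper open.
Joint ranges: [-176.03, 176.03], [-82.01, 121.73], [-58.28, 71.71], [-173.87, 95.51], [-174.79, -0.11], [-173.66, 173.66]. Speed limits (degrees/s): [136.94, 136.94, 172.46, 180, 180, 180].

### API

Orientations are given as [roll, pitch, yaw] about the fixed x, y, z axes, in that order (R = Rz(yaw) Ry(pitch) Rx(roll)).
In Python, from plant import get_state, capture, close_job, regions_of gives the robot as it stands.
- The arm moves only by the tool jog_arm, never from a script. Its argument "moves" is a list of rows, each a list of 3 entries, a list of its own where there are three numbers: the shift along the tool's x, y, z in cm, then the turn about the tool's z in degrees, then the finger opening in cm, from 0 to 8.76. A call has 1 to 12 rows; each row shifts and turns the commanded pose from where the row before left it, along the tool's axes as they then stand; what a row does not reach is not made up. A row lasts 1/8 s, in which the tool goes at most 62.5 mm and 10.7 degrees, less where a joint would pass 70% of its speed; a pose out of reach is approached as far as the arm can. A call is refused whole if a number of a shift passes 6.25 or a number of a turn 10.7, either way. A call with a gripper value outside its range is refused whole. The fingers move at their own pace and stop on an object; "newtons" is the grip in N (left out, the last holds). Time passes only in rows, so rows that do not move let the fingers close. It gives the time, the measured TCP pose, the force, the opening and the grip force at its end, in the units of the state.
- get_state(): the state, without advancing time (a new reading comes with each control period).
- capture(name): name is "scene" or "top"; returns a dict with "pixels" (384x512x3 uint8, blue, green, red), "mtx" (3x3 intrinsics, pixels), "world_from_camera" (4x4, takes a point from camera to world coordinates). Camera axes: x right, y down, z forward; pixel columns grow to the right and rows downward; lengths in m; the calibration is good to about 2 mm. A picture is of the moment at which its call begins. There is no depth.
- close_job(): hands the job in; it is judged then, once.
Trained networks look in a picture, given as the dict that the camera call returned (one of the last four; its "shot" number tells which), for a name from the list of things; names that differ only in an ending like _2 or _b are one class to them, and where a whole thing is asked for, a point or a joint stands for the part that bears it (a point fixed in the world has none). Each returns a list of dicts, best first, with "confidence" (0 to 1); they miss things now and then, are a little off and sometimes report something else, mostly with a low value. They report only what shows in the picture. A call takes as long as a camera call.
- regions_of(picture, thing): "pixels" (384x512 bool, what is visible of it) and "pixel" ([column, row] in pixels, amid what is visible of it).
The state is a dict: "time_s": time; "joints": joint angles; "qd": joint speeds; "joint_torque": joint torques, N m; "tcp_pos": TCP position; "eef_rot": TCP orientation; "contact_force": force on the tool from outside, world axes, zero at the start; "moment": the same for the moment, N m; "gripper_width": finger opening in m; "gripper_force": force on a finger pad.
Only numpy, scipy, OpenCV 4.12 (cv2) and the standard library are available. Lean on these libraries where they do the work, as an engineer would, in place of code of your own. Each camera call takes 0.05 s, during which the arm holds its last target. There are 200 camera calls.

## Working session

There is one attempt and no reset: what is moved stays moved. The work goes in short steps, Python scripts to look and compute and a tool call to move; the robot and the scene stay as the last step left them, time stands still between calls to the robot, and variables do not carry over. Pictures are saved under pics/ and viewed, at most 10 in all, crops included, and the job is handed in when it is done.

Besides the shell and the picture viewer there is one more tool, called by a JSON object that holds its "op" and its "data". jog_arm: Moves the arm, as the interface text tells. Its arguments: {"type":"object","properties":{"moves":{"type":"array"},"newtons":{"type":"number"}},"required":["moves"]}

```bash
mkdir -p pics; cat > h.py <<'E'
import numpy as np, cv2
from plant import get_state, capture, close_job, regions_of
def ray(p,uv):
    T=np.array(p["world_from_camera"]);K=np.array(p["mtx"])
    d=T[:3,:3]@np.linalg.inv(K)@np.array([uv[0],uv[1],1.]);return T[:3,3],d
def onz(p,uv,z):
    o,d=ray(p,uv);return o+d*(z-o[2])/d[2]
def tri(obs):
    A=np.zeros((3,3));b=np.zeros(3)
    for p,uv in obs:
        o,d=ray(p,uv);d=d/np.linalg.norm(d);M=np.eye(3)-np.outer(d,d);A+=M;b+=M@o
    return np.linalg.solve(A,b)
def proj(p,X):
    T=np.linalg.inv(np.array(p["world_from_camera"]));c=T[:3,:3]@np.array(X)+T[:3,3];u=np.array(p["mtx"])@c;return u[:2]/u[2]
E
python3 - <<'E'
from h import *
s=get_state();print({k:np.round(v,3) for k,v in s.items()})
P={n:capture(n) for n in("scene","top")}
for n,p in P.items():
    cv2.imwrite(f"pics/{n}0.png",p["pixels"]);print(n,np.round(p["world_from_camera"],3).tolist(),np.round(p["mtx"],1).tolist())
    for t in("pin_head","pin_rest","red_hole","leg","lever","cradle","knob_pad","tin"):
        try:
            r=regions_of(p,t)
            for q in r[:2]: print(n,t,round(q["confidence"],2),np.round(q["pixel"],1),q["pixels"].sum())
        except Exception as e: print(t,e)
E
```

```text
{'time_s': np.float64(0.0), 'joints': array([-4.7034e+01,  2.0591e+01,  6.3400e-01, -1.9000e-02, -7.0136e+01,
       -1.6508e+01]), 'qd': array([ 0.016,  0.001, -0.092,  0.037, -0.062,  0.061]), 'joint_torque': array([-0.0000e+00, -5.8271e+01,  2.9306e+01,  6.9970e+00,  7.0000e-03,
       -0.0000e+00]), 'tcp_pos': array([ 0.3  , -0.604,  0.19 ]), 'eef_rot': array([ 1.79906e+02, -9.00000e-03, -1.53549e+02]), 'contact_force': array([-0.761, -0.54 , -0.047]), 'moment': array([ 0.021, -0.008, -0.016]), 'gripper_force': np.float64(0.0), 'gripper_width': np.float64(0.088)}
scene [[-0.836, -0.428, 0.343, 0.212], [-0.549, 0.642, -0.536, 0.539], [0.009, -0.636, -0.771, 0.901], [0.0, 0.0, 0.0, 1.0]] [[461.7, 0.0, 247.4], [0.0, 461.7, 185.4], [0.0, 0.0, 1.0]]
scene pin_head 0.74 [227.7 256.5] 2169
scene pin_head 0.5 [345.7 148.8] 70
scene pin_rest 0.61 [341.1 160.6] 569
scene red_hole 0.63 [228.  258.9] 2216
scene leg 0.71 [225.1 256.8] 2291
scene leg 0.67 [341.8 148.1] 76
scene lever 0.51 [260.1 225.5] 137
scene cradle 0.82 [221.3 274.9] 8195
scene knob_pad 0.72 [247.4 158.3] 364
scene tin 0.88 [108.4 257.5] 771
top [[-0.026, -0.995, 0.096, 0.48], [-1.0, 0.027, 0.012, -0.014], [-0.015, -0.095, -0.995, 1.124], [0.0, 0.0, 0.0, 1.0]] [[370.4, 0.0, 256.4], [0.0, 370.4, 185.9], [0.0, 0.0, 1.0]]
top pin_rest 0.79 [352.3 230.6] 371
top red_hole 0.33 [239.9 216.3] 32
top leg 0.79 [217.7 206.8] 995
top lever 0.65 [219.6 204.8] 1009
top cradle 0.84 [205.4 210.8] 4739
top knob_pad 0.47 [306.1 161.5] 213
top tin 0.6 [170.6 138. ] 403
```

```bash
python3 - <<'E'
import cv2
a=cv2.imread("pics/scene0.png")[110:384,60:400];b=cv2.imread("pics/top0.png")[110:290,130:400]
cv2.imwrite("pics/sc.png",cv2.resize(a,None,fx=2.18,fy=2.18,interpolation=2));cv2.imwrite("pics/tc.png",cv2.resize(b,None,fx=2.96,fy=2.96,interpolation=2))
E
```

```text
(no output)
```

View pics/sc.png

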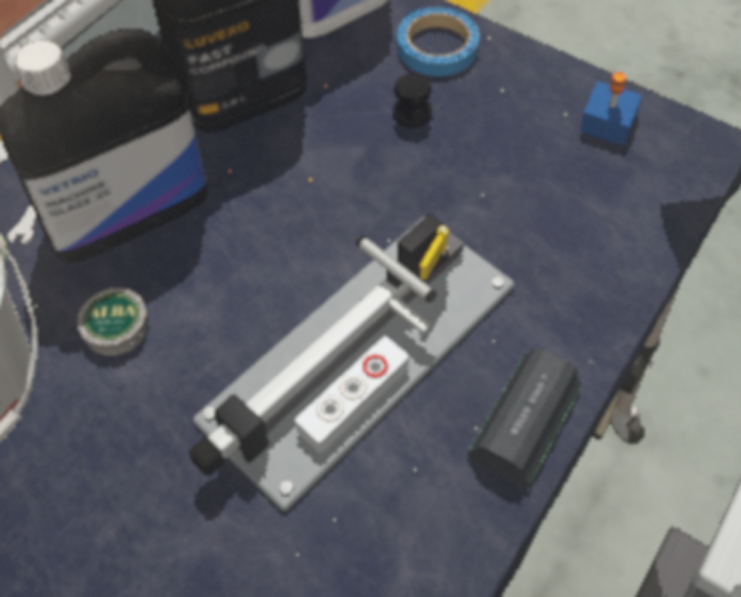

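View pics/tc.png

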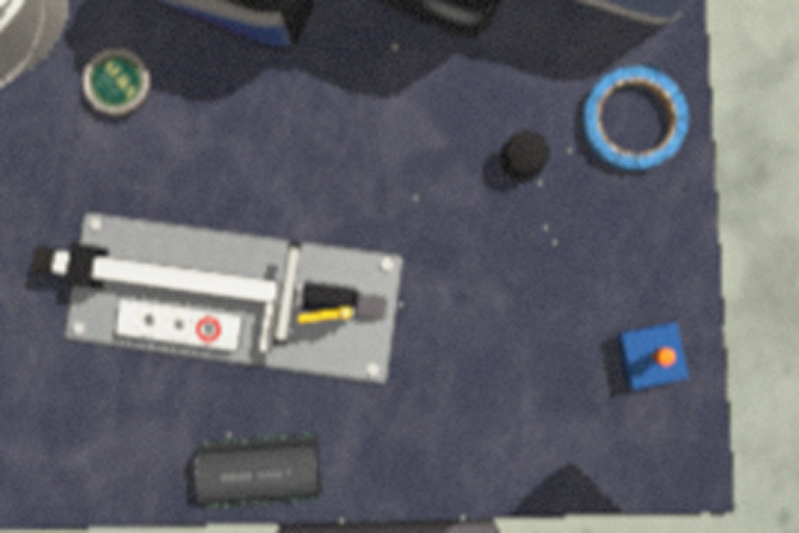

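Both pictures show that the red ring is the hole nearest the T-handle, at scene (232,278) and top (200,221). The pin stands in the blue rest at scene (343,148) and top (355,230), and the lever is open toward the rail. Next I'll measure by colour.

```bash
cat >> h.py <<'E'
def blob(p,win,f):
    im=p["pixels"].astype(int);c0,r0,c1,r1=win
    m=np.zeros(im.shape[:2],bool);m[r0:r1,c0:c1]=f(im[...,0],im[...,1],im[...,2])[r0:r1,c0:c1]
    r,c=np.nonzero(m);return np.array([c.mean(),r.mean()]),m
orange=lambda b,g,r:(r>150)&(r-b>80)&(g-b>10)
red=lambda b,g,r:(r>110)&(r-g>50)&(r-b>50)
yel=lambda b,g,r:(r>120)&(g>90)&(g-b>70)
blue=lambda b,g,r:(b>100)&(b-r>60)
E
python3 - <<'E'
from h import *
S=capture("scene");T=capture("top")
po=[blob(S,(325,135,360,165),orange)[0],blob(T,(335,215,370,245),orange)[0]]
pr=[blob(S,(210,255,255,300),red)[0],blob(T,(185,205,215,235),red)[0]]
py=[blob(S,(240,205,275,245),yel)[0],blob(T,(225,205,255,225),yel)[0]]
for n,o in(("head",po),("red",pr),("yel",py)):
    X=tri([(S,o[0]),(T,o[1])]);print(n,np.round(o,1).tolist(),np.round(X,4),np.round(proj(S,X)-o[0],1),np.round(proj(T,X)-o[1],1))
print("red onz",onz(S,pr[0],.0385),onz(T,pr[1],.0385)); 
print("head onz",onz(S,po[0],.0685),onz(T,po[1],.0690))
# cradle direction from bridge-end screws
q=regions_of(T,"cradle")[0]["pixels"]
from cv2 import minAreaRect
rr,cc=np.nonzero(q);pts=np.array([onz(T,(c,r),.012)[:2] for c,r in zip(cc,rr)],np.float32)
print(cv2.minAreaRect(pts*1000))
def sc(win,p):
    return blob(p,win,lambda b,g,r:(b+g+r>555))
# screws (crop coords tc): 
for p,cr,k,o in((T,[(95,222),(388,263),(373,369),(78,328)],2.96,(130,110)),(S,[(209,412),(286,487),(498,282)],2.18,(60,110))):
    for u in cr: print(np.round(onz(p,(o[0]+u[0]/k,o[1]+u[1]/k),.014),4))
# blue rest
for p,w in((S,(315,135,365,185)),(T,(330,210,370,250))):
    c,m=blob(p,w,blue);print("rest",c,onz(p,c,.03))
for t,z in(("knob_pad",.04),("tin",.02)):
  for p in(S,T):
    for r in regions_of(p,t)[:1]: print(t,onz(p,r["pixel"],z))
E
```

```text
head [[343.5, 145.0], [354.5, 230.0]] [ 0.4495 -0.2716  0.0815] [-0.1 -0. ] [0.  0.1]
red [[231.7, 277.6], [199.9, 220.9]] [0.4862 0.1665 0.0398] [-0.1 -0. ] [0.  0.1]
yel [[258.3, 224.8], [239.8, 215.9]] [0.4972 0.0474 0.0797] [0.1 0. ] [-0. -0.]
red onz [0.48642986 0.16576991 0.0385    ] [0.48647765 0.16679328 0.0385    ]
head onz [ 0.45308123 -0.28466083  0.0685    ] [ 0.4493636  -0.27463381  0.069     ]
((523.4213256835938, 166.07403564453125), (374.7616882324219, 133.08480834960938), 80.29389953613281)
[0.5975 0.2843 0.014 ]
[ 0.5476 -0.0137  0.014 ]
[0.4414 0.0042 0.014 ]
[0.4901 0.3017 0.014 ]
[0.5969 0.2823 0.014 ]
[0.4914 0.2999 0.014 ]
[0.4417 0.0041 0.014 ]
rest [340.65328467 157.65328467] [ 0.45035821 -0.27715171  0.03      ]
rest [350.4169279 229.5799373] [ 0.44973807 -0.27242363  0.03      ]
knob_pad [ 0.65475267 -0.14287176  0.04      ]
knob_pad [ 0.65231744 -0.14930762  0.04      ]
tin [0.74299518 0.2633376  0.02      ]
tin [0.73570211 0.2605015  0.02      ]
```

{"op": "jog_arm", "data": {"moves": [[[0,0,0],9,8.76],[[0,0,0],9,8.76],[[0,0,0],9,8.76],[[0,0,0],9,6],[[-1.3,5,0],0,6],[[-1.3,5,0],0,6],[[-1.3,5,0],0,6],[[-1.3,5,0],0,6],[[-1.3,5,0],0,6],[[-1.3,5,0],0,6],[[-1.5,5.2,0],0,6],[[0,0,0],0,6]], "newtons": 20}}

```text
time_s: 2.75
tcp_pos: [0.4523, -0.2699, 0.191]
eef_rot: [180.0, 0.1, 170.7]
contact_force: [-1.1, -0.2, 0.7]
gripper_width: 0.0601
gripper_force: 0.0
```

```bash
cat >> h.py <<'E'
def go(X):
    s=get_state();y=np.radians(s["eef_rot"][2]);d=np.array(X)-s["tcp_pos"]
    R=np.array([[np.cos(y),np.sin(y),0],[np.sin(y),-np.cos(y),0],[0,0,-1]])
    print("t",round(s["time_s"],2),"tcp",np.round(s["tcp_pos"],4),"rot",np.round(s["eef_rot"],1),"w",round(s["gripper_width"],4),"shift cm",np.round(R.T@d*100,2))
E
python3 - <<'E'
from h import *
go([.4495,-.2716,.05])
S=capture("scene");T=capture("top")
# T bar / lug / collar geometry in cradle axes
ey=np.array([.1633,.9866]);ex=np.array([.9866,-.1633]);h0=np.array([.4864,.1662])
a=S["pixels"][195:300,200:290];b=T["pixels"][185:240,180:270]
cv2.imwrite("pics/a.png",np.hstack([cv2.resize(a,(400,467),interpolation=2),cv2.resize(cv2.resize(b,(400,244),interpolation=2),(400,467)) if 0 else cv2.copyMakeBorder(cv2.resize(b,(400,244),interpolation=2),0,223,0,0,0)]))
E
```

```text
t 2.75 tcp [ 0.4523 -0.2699  0.191 ] rot [1.800e+02 1.000e-01 1.707e+02] w 0.0601 shift cm [ 0.25 -0.21 14.1 ]
```

View pics/a.png

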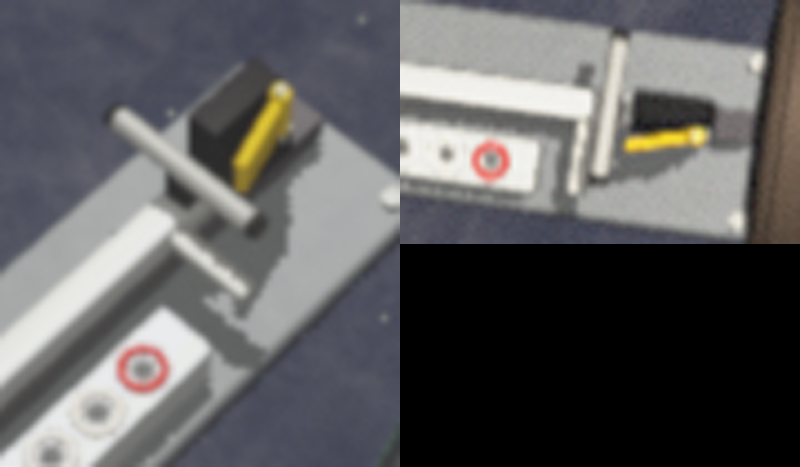

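The crop shows the T-bar midpoint at about scene (241.6,232.1) and top (227,208.9), and the lug sits just ahead of it. Now I'll go down over the pin.

{"op": "jog_arm", "data": {"moves": [[[0.25,-0.2,4],0,5],[[0,0,5],0,5],[[0,0,3],0,5],[[0,0,2.1],0,5],[[0,0,0],0,5],[[0,0,0],0,5]]}}

```text
time_s: 3.6
tcp_pos: [0.4483, -0.275, 0.0504]
eef_rot: [-180.0, 0.0, 170.4]
contact_force: [0.1, 0.4, -0.9]
gripper_width: 0.0496
gripper_force: 0.0
```

```bash
python3 - <<'E'
from h import *
go([.4495,-.2716,.05])
S=capture("scene");T=capture("top")
X=tri([(S,(241.6,232.1)),(T,(227.0,208.9))]);print("bar",X,onz(S,(241.6,232.1),.077),onz(T,(227,208.9),.079))
for k in(S,T):
    s=get_state();u=proj(k,s["tcp_pos"]).astype(int);print(u)
u=proj(S,get_state()["tcp_pos"]).astype(int);v=proj(T,get_state()["tcp_pos"]).astype(int)
f=lambda p,u:cv2.resize(p["pixels"][u[1]-40:u[1]+40,u[0]-40:u[0]+40],(400,400),interpolation=2)
cv2.imwrite("pics/b.png",np.hstack([f(S,u),f(T,v)]))
E
```

```text
t 3.6 tcp [ 0.4483 -0.275   0.0504] rot [-180.     0.   170.4] w 0.0496 shift cm [-0.07  0.36  0.04]
bar [0.51749932 0.08294861 0.07909442] [0.51791824 0.08162164 0.077     ] [0.51785252 0.08314086 0.079     ]
[342 152]
[352 230]
```

View pics/b.png

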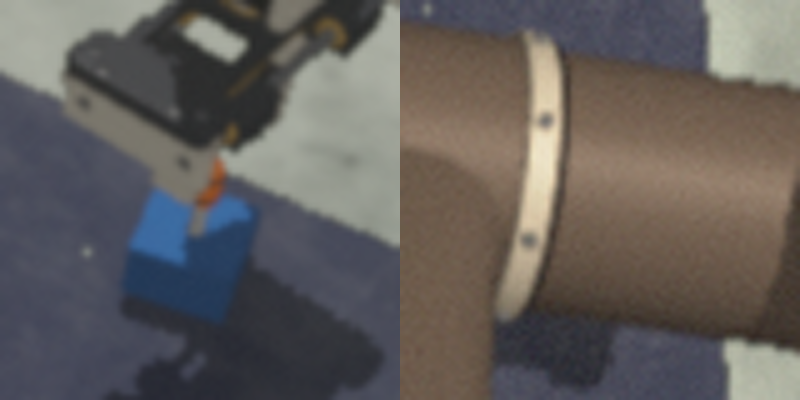

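The head is between the fingers, so I'll grip and lift.

{"op": "jog_arm", "data": {"moves": [[[0,0.2,0],0,5],[[0,0,0],0,1],[[0,0,0],0,1],[[0,0,0],0,1],[[0,0,0],0,1],[[0,0,0],0,1],[[0,0,-2],0,1],[[0,0,-4],0,1],[[0,0,-4],0,1],[[0,0,0],0,1]], "newtons": 20}}

```text
time_s: 4.95
tcp_pos: [0.4504, -0.2729, 0.1529]
eef_rot: [-180.0, 0.4, 170.5]
contact_force: [0.6, -0.3, -0.0]
gripper_width: 0.01
gripper_force: 0.0
```

```bash
python3 - <<'E'
from h import *
s=get_state();print(s["gripper_force"],[np.round(get_state()["tcp_pos"],4) for i in range(2)])
go([.4864,.1662,.14])
S=capture("scene")
u=proj(S,get_state()["tcp_pos"]).astype(int)
cv2.imwrite("pics/c.png",cv2.resize(S["pixels"][u[1]-40:u[1]+40,u[0]-40:u[0]+40],(400,400),interpolation=2))
E
```

```text
0.0 [array([ 0.4504, -0.2729,  0.1529]), array([ 0.4504, -0.2729,  0.1529])]
t 4.95 tcp [ 0.4504 -0.2729  0.1529] rot [-180.     0.4  170.5] w 0.01 shift cm [ 3.71 43.9   1.29]
```

View pics/c.png

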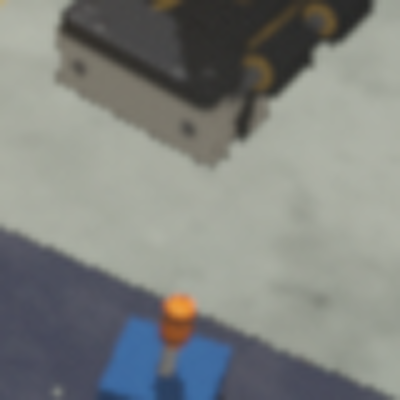

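The grip missed and the pin is still upright in the rest. The body's end hides the fingers in this view. I'll re-measure the head carefully with a full mask.

```bash
python3 - <<'E'
from h import *
S=capture("scene");s=get_state()
wide=lambda b,g,r:(r>90)&(r-b>50)
c,m=blob(S,(320,130,365,170),wide);r,cc=np.nonzero(m);print("head",c,m.sum(),r.min(),r.max(),cc.min(),cc.max())
print(onz(S,c,.0685),onz(S,c,.08))
for z in(0.0685,.081,.056): print(z,proj(S,[.4495,-.2716,z]),proj(S,onz(S,c,.0685)*[1,1,0]+[0,0,z]))
for q in regions_of(S,"pin_head")+regions_of(S,"pin_rest"): print(q["confidence"],q["pixel"],q["pixels"].sum())
c,m=blob(S,(310,130,370,190),blue);pts=np.argwhere(m)[:,::-1]
for k in([0,-1],[0,1],[1,0],[-1,0]):
    e=pts[(pts@np.array(k)).argmax()];print(k,e,onz(S,e,.035)[:2],onz(S,e,0)[:2])
cv2.imwrite("pics/d.png",cv2.resize(S["pixels"][130:190,310:370],(600,600),interpolation=0))
E
```

```text
head [343.2244898  147.08163265] 49 143 152 341 346
[ 0.45044813 -0.27761529  0.0685    ] [ 0.44714855 -0.26633528  0.08      ]
0.0685 [342.51760265 148.6643395 ] [343.2244898  147.08163265]
0.081 [343.3616023  145.15875413] [344.07180626 143.57359726]
0.056 [341.68753964 152.11203852] [342.39112235 150.5319167 ]
0.94 [341.5, 163.3] 512
[0, -1] [334 148] [ 0.47867325 -0.29399304] [ 0.48946763 -0.32765745]
[0, 1] [345 167] [ 0.42565003 -0.24940648] [ 0.43430165 -0.28126907]
[1, 0] [353 153] [ 0.42961212 -0.3051997 ] [ 0.43842385 -0.339317  ]
[-1, 0] [328 160] [ 0.4722977  -0.24703907] [ 0.48283443 -0.27880598]
```

View pics/d.png

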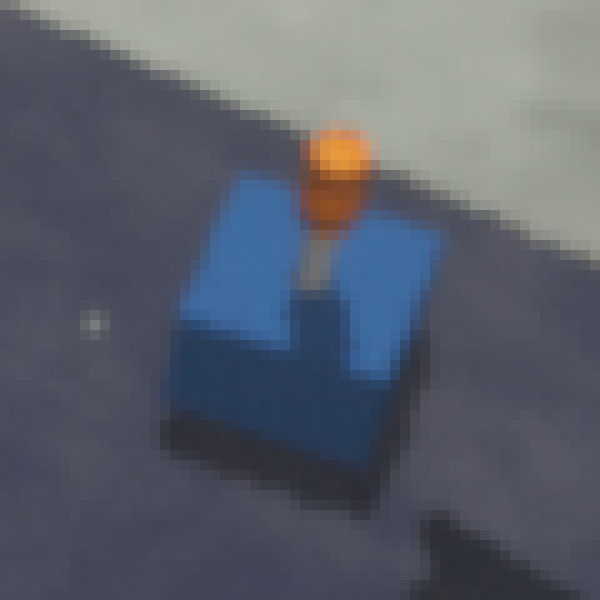

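The head lies within 3 mm of where I closed, at (0.450, -0.276), so the lift most likely began before the fingers had closed. I'll retry with longer waits.

{"op": "jog_arm", "data": {"moves": [[[0,-0.25,0],0,4],[[0,0,0],0,4],[[0,0,0],0,4],[[0,0,0],0,4],[[0,0,0],0,4],[[0,0,4],0,4],[[0,0,4],0,4],[[0,0,2.3],0,4],[[0,0,0],0,4]]}}

```text
time_s: 6.28
tcp_pos: [0.4465, -0.2743, 0.0451]
eef_rot: [180.0, -0.2, 170.5]
contact_force: [0.4, 0.1, 0.2]
gripper_width: 0.0402
gripper_force: 0.0
```

{"op": "jog_arm", "data": {"moves": [[[0,0,0],0,1],[[0,0,0],0,1],[[0,0,0],0,1],[[0,0,0],0,1],[[0,0,0],0,1],[[0,0,0],0,1]]}}

```text
time_s: 7.02
tcp_pos: [0.4479, -0.2746, 0.0466]
eef_rot: [180.0, 0.0, 170.5]
contact_force: [0.6, -0.3, -0.1]
gripper_width: 0.0106
gripper_force: 0.0
```

```bash
python3 - <<'E'
from h import *
S=capture("scene");T=capture("top");s=get_state();go([.45,-.276,.05]);print(s["joints"],s["contact_force"],s["gripper_force"])
f=lambda p:cv2.resize(p["pixels"][115:195,300:380],(400,400),interpolation=2)
u=proj(S,s["tcp_pos"]);print(u)
cv2.imwrite("pics/e.png",np.hstack([f(S),cv2.resize(T["pixels"][180:280,290:390],(400,400),interpolation=2)]))
E
```

```text
t 7.12 tcp [ 0.4478 -0.2746  0.0465] rot [-180.    -0.   170.5] w 0.0101 shift cm [-0.24 -0.1  -0.35]
[-1.01045545e+01  1.47922515e+01 -2.88408799e+01  1.55843756e-03
 -4.63758112e+01 -8.94405210e+01] [-0.10663489  0.77368157 -0.71488312] 0.0
[342.18248423 154.22969104]
```

View pics/e.png

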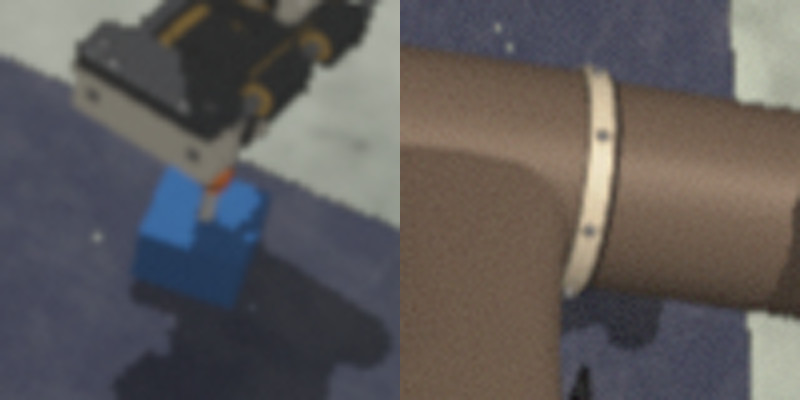

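```bash
python3 - <<'E'
from h import *
import scipy.ndimage as nd
S=capture("scene");s=get_state()
y=np.radians(s["eef_rot"][2]);tx=np.array([np.cos(y),np.sin(y),0]);ty=np.array([np.sin(y),-np.cos(y),0]);t=s["tcp_pos"]
for d in(.0965,.065,.039):
  for w in(.039,.0965):
    print(d,w,[np.round((proj(S,t+a*w*tx+d*ty+[0,0,h])-[300,115])*5).astype(int).tolist() for a,h in((-1,.066),(1,.066),(1,.09),(-1,.09))])
print("tip corners",[np.round((proj(S,t+a*.0095*tx+b*.005*ty)-[300,115])*5).astype(int).tolist() for a in(-1,1) for b in(-1,1)])
print("head",np.round((proj(S,[.45,-.276,.0685])-[300,115])*5))
im=S["pixels"][115:195,300:380].astype(int)
c,m=blob(S,(320,130,365,170),lambda b,g,r:(r>90)&(r-b>50));print((c-[300,115])*5,m.sum())
E
```

```text
0.0965 0.039 [[48, 167], [182, 251], [191, 215], [54, 131]]
0.0965 0.0965 [[-45, 109], [286, 316], [297, 281], [-41, 73]]
0.065 0.039 [[89, 133], [222, 214], [231, 179], [95, 97]]
0.065 0.0965 [[-5, 76], [326, 278], [337, 242], [0, 40]]
0.039 0.039 [[121, 105], [254, 185], [263, 149], [128, 69]]
0.039 0.0965 [[28, 49], [357, 247], [369, 211], [33, 13]]
tip corners [[201, 182], [190, 192], [232, 200], [221, 211]]
head [216. 163.]
[218.125 178.125] 8
```

The fingers aren't where the reported TCP projects. I'll lift, open, and overlay the reported TCP frame on a larger crop.

{"op": "jog_arm", "data": {"moves": [[[0,0,-5],0,8.76],[[0,0,-5],0,8.76],[[0,0,0],0,8.76],[[0,0,0],0,8.76],[[0,0,0],0,8.76],[[0,0,0],0,8.76],[[0,0,0],0,8.76],[[0,0,0],0,8.76]]}}

```text
time_s: 8.18
tcp_pos: [0.4478, -0.2746, 0.1463]
eef_rot: [180.0, -0.0, 170.5]
contact_force: [0.3, 0.3, 0.6]
gripper_width: 0.0839
gripper_force: 0.0
```

```bash
python3 - <<'E'
from h import *
S=capture("scene");s=get_state();go([.45,-.276,.05])
y=np.radians(s["eef_rot"][2]);tx=np.array([np.cos(y),np.sin(y),0]);ty=np.array([np.sin(y),-np.cos(y),0]);t=s["tcp_pos"]
k=5;o=np.array([280,75])
im=cv2.resize(S["pixels"][75:195,280:420],None,fx=k,fy=k,interpolation=2)
P=lambda X:tuple(int(v) for v in (proj(S,X)-o)*k)
L=lambda a,b,c:cv2.line(im,P(a),P(b),c,1)
for sgn in(-1,1):
    a=t+sgn*ty*s["gripper_width"]/2
    L(a,a+[0,0,.066],(0,255,0) if sgn>0 else (255,255,0)); L(a-tx*.0095,a+tx*.0095,(0,255,0) if sgn>0 else (255,255,0))
L(t,t+[0,0,.066],(0,0,255))
cv2.imwrite("pics/f.png",im)
E
```

```text
t 8.22 tcp [ 0.4479 -0.2746  0.1464] rot [180.   -0.  170.5] w 0.086 shift cm [-0.23 -0.1   9.64]
```

View pics/f.png

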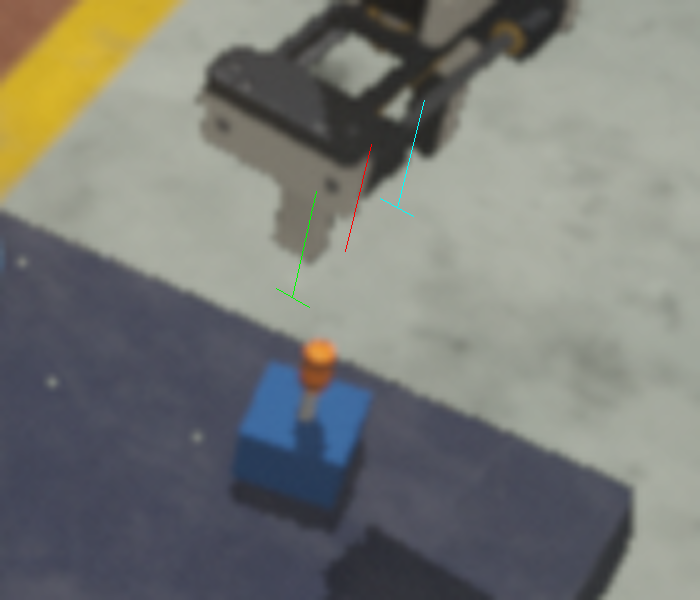

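The overlay shows that both fingertips sit about 10 px up and to the right of where the reported TCP projects, so the true gripper position differs from the report by a few centimetres. I'll find the true height by touching free table.

{"op": "jog_arm", "data": {"moves": [[[0,4.5,0],0,1],[[0,4.5,0],0,1],[[0,4.5,0],0,1],[[0,0,4],0,1],[[0,0,4],0,1],[[0,0,2],0,1],[[0,0,1],0,1],[[0,0,1],0,1],[[0,0,0],0,1],[[0,0,0],0,1]]}}

```text
time_s: 9.48
tcp_pos: [0.4708, -0.1415, 0.0272]
eef_rot: [180.0, 0.1, 170.5]
contact_force: [0.2, -0.0, 0.4]
gripper_width: 0.0101
gripper_force: 0.0
```

{"op": "jog_arm", "data": {"moves": [[[0,0,0.5],0,1],[[0,0,0.5],0,1],[[0,0,0.5],0,1],[[0,0,0],0,1]]}}

```text
time_s: 9.98
tcp_pos: [0.4698, -0.1415, 0.011]
eef_rot: [-180.0, -0.1, 170.5]
contact_force: [0.0, -0.3, -0.0]
gripper_width: 0.0103
gripper_force: 0.0
```

{"op": "jog_arm", "data": {"moves": [[[0,0,0.5],0,1],[[0,0,0.5],0,1],[[0,0,0.3],0,1],[[0,0,0],0,1]]}}

```text
time_s: 10.48
tcp_pos: [0.4701, -0.1415, -0.0018]
eef_rot: [-180.0, -0.0, 170.5]
contact_force: [-0.8, -0.1, -0.5]
gripper_width: 0.0097
gripper_force: 0.0
```

{"op": "jog_arm", "data": {"moves": [[[0,0,0.4],0,1],[[0,0,0.4],0,1],[[0,0,0.4],0,1],[[0,0,0],0,1]]}}

```text
time_s: 10.98
tcp_pos: [0.4699, -0.1415, -0.0139]
eef_rot: [-180.0, -0.0, 170.5]
contact_force: [0.2, -0.3, 0.5]
gripper_width: 0.0099
gripper_force: 0.0
```

```bash
python3 - <<'E'
from h import *
S=capture("scene");s=get_state();go([.45,-.276,.05])
u=proj(S,s["tcp_pos"]);print(u)
k=6;o=(u-[55,60]).astype(int)
im=cv2.resize(S["pixels"][o[1]:o[1]+90,o[0]:o[0]+110],None,fx=k,fy=k,interpolation=2)
print(o,(u-o)*k)
cv2.imwrite("pics/g.png",im)
E
```

```text
t 11.03 tcp [ 0.4701 -0.1415 -0.0136] rot [-180.    -0.   170.5] w 0.0098 shift cm [ -0.25 -13.59  -6.36]
[306.855324   199.23168836]
[251 139] [335.13194397 361.39013016]
```

View pics/g.png

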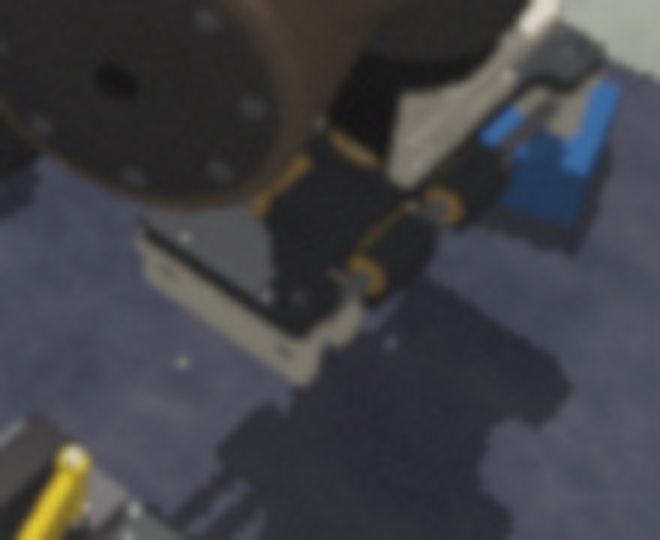

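The gripper is still above the table, even though the reported z is -14 mm, and the body is close to the pin. I'll shift away in x and continue the touch-down.

{"op": "jog_arm", "data": {"moves": [[[0,0,-4],0,1],[[-6,0,0],0,1],[[0,0,4],0,1],[[0,0,0.3],0,1],[[0,0,0.3],0,1],[[0,0,0.3],0,1],[[0,0,0],0,1]]}}

```text
time_s: 11.9
tcp_pos: [0.5296, -0.1514, -0.0218]
eef_rot: [180.0, 0.1, 170.5]
contact_force: [-0.6, -0.2, -0.5]
gripper_width: 0.0098
gripper_force: 0.0
```

{"op": "jog_arm", "data": {"moves": [[[0,0,0.3],0,1],[[0,0,0.3],0,1],[[0,0,0],0,1]]}}

```text
time_s: 12.28
tcp_pos: [0.5292, -0.1514, -0.0287]
eef_rot: [-180.0, -0.0, 170.5]
contact_force: [-0.8, -0.3, 0.3]
gripper_width: 0.0101
gripper_force: 0.0
```

{"op": "jog_arm", "data": {"moves": [[[0,0,0.3],0,1],[[0,0,0.2],0,1],[[0,0,0],0,1]]}}

```text
time_s: 12.65
tcp_pos: [0.5293, -0.1514, -0.0337]
eef_rot: [-180.0, -0.0, 170.5]
contact_force: [-0.6, -0.6, 0.1]
gripper_width: 0.01
gripper_force: 0.0
```

{"op": "jog_arm", "data": {"moves": [[[0,0,0.25],0,1],[[0,0,0.25],0,1],[[0,0,0],0,1]]}}

```text
time_s: 13.02
tcp_pos: [0.5297, -0.1515, -0.0359]
eef_rot: [-180.0, 0.1, 170.5]
contact_force: [-9.1, 4.1, 29.5]
gripper_width: 0.01
gripper_force: 14.9
```

{"op": "jog_arm", "data": {"moves": [[[0,0,0.25],0,1],[[0,0,0.25],0,1],[[0,0,0],0,1]]}}

```text
time_s: 13.4
tcp_pos: [0.53, -0.1515, -0.0362]
eef_rot: [-180.0, 0.2, 170.6]
contact_force: [-25.6, 12.7, 83.1]
gripper_width: 0.0099
gripper_force: 41.5
```

Contact came at a reported z of about -0.036, so the true height is the reported value plus 36 mm. I'll lift off and return above the pin, correcting xy as well from the overlay.

{"op": "jog_arm", "data": {"moves": [[[0,0,-3],0,5],[[0,0,-6],0,5],[[0,0,-5],0,5],[[1.7,-4.4,0],0,5],[[1.7,-4.4,0],0,5],[[1.6,-4.2,0],0,5],[[0,0,0],0,5],[[0,0,0],0,5]]}}

```text
time_s: 14.4
tcp_pos: [0.4586, -0.2714, 0.0966]
eef_rot: [180.0, 0.0, 170.4]
contact_force: [0.2, 0.3, -0.2]
gripper_width: 0.0503
gripper_force: 0.0
```

```bash
python3 - <<'E'
from h import *
S=capture("scene");s=get_state();go([.4595,-.272,.0145])
y=np.radians(s["eef_rot"][2]);tx=np.array([np.cos(y),np.sin(y),0]);ty=np.array([np.sin(y),-np.cos(y),0]);t=s["tcp_pos"]+[-.0095,-.0039,.0355]
print(s["gripper_width"])
k=5;u=proj(S,t);o=(u-[70,70]).astype(int);o=np.maximum(o,0)
im=cv2.resize(S["pixels"][o[1]:o[1]+120,o[0]:o[0]+140],None,fx=k,fy=k,interpolation=2)
P=lambda X:tuple(int(v) for v in (proj(S,X)-o)*k)
for a in(.025,.046,-.025,-.046):
    q=t+ty*a;cv2.line(im,P(q-tx*.0095),P(q+tx*.0095),(0,255,0),1);cv2.line(im,P(q),P(q+[0,0,.066]),(0,255,0),1)
cv2.drawMarker(im,P([.45,-.276,.081]),(0,255,255),0,10,1)
print(o,[P(t+ty*a) for a in (.046,-.025)])
cv2.imwrite("pics/h.png",im)
E
```

```text
t 14.45 tcp [ 0.4589 -0.2711  0.0966] rot [180.    0.  170.5] w 0.0501 shift cm [-0.07 -0.08  8.21]
0.05009653634291946
[277  59] [(296, 401), (382, 326)]
```

View pics/h.png

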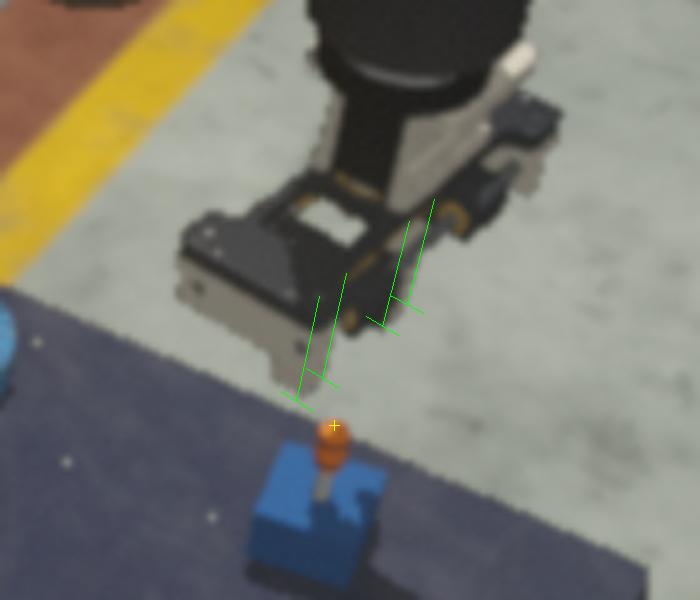

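The corrected overlay lands on the fingertips (finger bottom at about (297,390) against a predicted (296,401)), and the marker sits on the pin head. Now I'll descend and grip.

{"op": "jog_arm", "data": {"moves": [[[-0.1,-0.1,3],0,5],[[0,0,3],0,5],[[0,0,1.2],0,5],[[0,0,1],0,5],[[0,0,0],0,5],[[0,0,0],0,1],[[0,0,0],0,1],[[0,0,0],0,1],[[0,0,0],0,1],[[0,0,0],0,1],[[0,0,0],0,1]], "newtons": 15}}

```text
time_s: 15.82
tcp_pos: [0.4595, -0.2729, 0.0148]
eef_rot: [-180.0, 0.0, 170.5]
contact_force: [-0.3, -4.1, 2.1]
gripper_width: 0.0155
gripper_force: 15.0
```

Gripped at 15.5 mm. Next is the lift and the carry to above the red hole.

{"op": "jog_arm", "data": {"moves": [[[0,0,-3],0,1],[[0,0,-4],0,1],[[0,0,-3],0,1],[[0.45,5.5,0],0,1],[[0.45,5.5,0],0,1],[[0.45,5.5,0],0,1],[[0.45,5.5,0],0,1],[[0.5,5.5,0],0,1],[[0.5,5.5,0],0,1],[[0.5,5.5,0],0,1],[[0.4,5.5,0],0,1],[[0,0,0],0,1]]}}

```text
time_s: 17.32
tcp_pos: [0.4959, 0.1711, 0.1142]
eef_rot: [180.0, -0.0, 170.7]
contact_force: [0.6, -0.6, -1.1]
gripper_width: 0.0149
gripper_force: 15.0
```

```bash
python3 - <<'E'
from h import *
S=capture("scene");T=capture("top");s=get_state();go([.4864,.1662,.0])
print(s["gripper_force"])
wide=lambda b,g,r:(r>90)&(r-b>60)&(g-b>8)
for n,p in(("S",S),("T",T)):
    for z in(.1685,.11):
        print(n,z,proj(p,[.4864,.1662,z]))
    u=proj(p,[.4864,.1662,.1685]).astype(int)
    try:
        c,m=blob(p,(u[0]-30,u[1]-30,u[0]+30,u[1]+30),wide);r,cc=np.nonzero(m);print(c,m.sum(),r.min(),r.max(),cc.min(),cc.max(),onz(p,c,.1685))
    except Exception as e: print(e)
    for q in regions_of(p,"pin_head")[:3]:
        r,cc=np.nonzero(q["pixels"]);print(n,q["confidence"],q["pixel"],q["pixels"].sum(),(cc.min(),cc.max(),r.min(),r.max()))
E
```

```text
t 17.43 tcp [0.4951 0.168  0.114 ] rot [-1.800e+02 -1.000e-01  1.705e+02] w 0.0154 shift cm [ 0.83 -0.32 11.4 ]
14.998651295900345
S 0.1685 [230.39518127 244.1102248 ]
S 0.11 [230.97328241 260.18443474]
zero-size array to reduction operation minimum which has no identity
T 0.1685 [191.76431169 220.80976861]
T 0.11 [195.7977478  220.83996507]
zero-size array to reduction operation minimum which has no identityh.py:18: RuntimeWarning: Mean of empty slice.
  r,c=np.nonzero(m);return np.array([c.mean(),r.mean()]),m
  ret = ret.dtype.type(ret / rcount)
```

Both views hide the head behind the fingers. The shank sticks out about 40 mm below them, so I'll find it by differencing with the start picture.

```bash
python3 - <<'E'
from h import *
S=capture("scene");b=cv2.imread("pics/scene0.png").astype(int);im=S["pixels"].astype(int)
d=np.abs(im-b).sum(2)
r0,r1,c0,c1=244,292,212,250
print("cols",c0,"..")
for r in range(r0,r1): print(r,"".join("%3x"%(min(d[r,c],1023)//4) if d[r,c]>60 else "  ." for c in range(c0,c1)))
print("gray")
for r in range(246,272): print(r," ".join("%3d"%(im[r,c].sum()//3) for c in range(218,246)))
E
```

```text
cols 212 ..
244  10 22 35 46 4d 50 51 51 54 54 54 56 56 58 58 5a 62 70 7b 85 8a 8c 8b 8b 8d 8b 80 5e 47 40 3d 37 31 2b 23 18 11 11
245  28 3d 49 4f 52 53 54 55 55 56 56 58 5a 5b 5e 65 73 81 86 8a 8c 8d 8d 8e 8f 8c 81 61 45 3c 37 34 2c 21 17  .  .  .
246  41 4c 51 53 53 55 55 56 58 59 5a 5d 5d 5d 65 76 83 8a 8b 8c 8c 8e 8e 8e 8c 84 73 5c 47 3d 37 2f 22 17  .  .  .  .
247  4f 52 52 54 56 56 58 59 5b 5c 5e 5d 5e 61 74 83 8b 8d 8d 8d 8e 8e 8f 8c 82 70 63 6c 63 57 42 32 25 16  .  .  . 11
248  53 54 55 56 59 5c 5d 5e 5e 5d 5f 63 6c 78 84 8a 8e 8e 8d 8d 8f 8f 8b 80 6c 56 5b 78 7f 7a 61 46 34 23 13 11 17 1a
249  53 55 57 5a 5d 5e 5f 60 5f 60 63 6e 7d 85 8a 8d 8e 8d 8e 8f 8f 8a 7e 6a 51 40 4e 6c 7e 82 7b 63 46 37 2a 23 24 25
250  57 59 5b 5d 5e 60 5f 60 61 65 70 7e 87 8b 8d 8d 8e 8e 8f 8e 89 7c 67 4d 3e 38 3a 4e 68 7d 82 7b 61 49 3c 32 2c 2a
251  5a 5b 5b 5b 5c 5a 59 5c 63 70 81 88 8c 8e 8e 8e 8f 8d 8e 89 7b 65 4d 3c 39 33 2b 31 48 66 78 82 7a 67 59 44 35 2e
252  5b 5c 59 56 56 53 52 59 69 7b 87 8c 8d 8e 8e 8e 90 8e 88 79 63 4a 3d 38 32 27 1e 1f 2d 42 5e 74 81 80 7a 61 43 37
253  5d 5d 5a 53 
[... 6944 characters left out ...]
  41
266  45  45  45  46  45  45  45  45  46  45  44  44  43  43  44  44  44  43  44  44  43  44  42  42  40  40  42  42
267  46  46  44  46  44  46  44  46  45  45  45  45  44  43  43  44  43  42  43  43  42  40  38  36  36  36  36  37
268  46  46  44  46  45  44  46  46  46  44  44  46  45  43  44  43  43  43  42  39  36  34  32  31  32  30  29  32
269  47  47  46  45  46  46  46  45  45  45  44  44  45  44  44  45  45  42  37  33  32  29  31  28  29  28  28  29
270  47  47  46  46  46  44  46  46  46  45  45  45  45  44  44  43  43  40  32  31  30  29  28  27  28  28  28  27
271  48  46  47  47  47  46  45  45  46  45  46  45  44  45  44  44  41  36  32  30  30  30  30  29  28  29  28  29
```

In the scene view the arm hides the hole region at this pose. I'll check the top view compactly.

```bash
cat >> h.py <<'E'
def asc(p,ref,c,w=22,h=14):
    b=cv2.imread(ref).astype(int);im=p["pixels"].astype(int);d=np.abs(im-b).sum(2);c=np.round(c).astype(int)
    print("c0",c[0]-w,"center",c)
    for r in range(c[1]-h,c[1]+h+1): print(r,"".join("." if d[r,x]<50 else chr(97+min(25,im[r,x].sum()//30)) for x in range(c[0]-w,c[0]+w+1)))
E
python3 - <<'E'
from h import *
T=capture("top");asc(T,"pics/top0.png",proj(T,[.4864,.1662,.13]),26,14)
E
```

```text
c0 168 center [194 221]
207 .hhfggggffffffg.spkfeedeeejr......wrlnoqtuuuwwvqkgggh
208 .igfgffffgffffg.qr.feeedeegowxxw...qmpnmoonoppolhgghh
209 kigggfffffgfffg.psngeeeeeef.uwxxwxv.ppmkkkkkkjihgghgh
210 kihgfgffgffffggiptnheedeeee.qwxxwwuqpp.ihhhiihghggghi
211 kigfgffgffgffffhotpifeeeeddgowxwwwupooligggggggghgggg
212 kigffffffffffffhns.ieeeeeeee.uwxwwsomm.hggggggghgghgh
213 kigffffffffffffgmspjfeeeeeeekswxxwrm...ggghgggggghggg
214 kigfgffffffgfffgmspieeeeeeeei.wxxwq.mlihgggggggggghgh
215 kigffffffgfffffgmspjedeeedeeiq.xxvpmmliggggghhgggghgg
216 kigffffffffffffgmspjfdeeeedeiq.xw.pmmlhgggggggggggggg
217 kigfffffeffffffgmspiedeeeeeeirwxwuommkhggggggggghgggg
218 kigffffffefffffgmroieedddedekswxwuommkhhgghggghhgghgg
219 jhgffffefffffffhmrnhedeedddeltwxwsnmmjggggggggggggggh
220 jgfffffffefffffhnrmgddeddedfmvxxw.mmlihgggggggghggggg
221 igfffffffffffefjprlfdcedeedfowxxw.mmliggggghhhhgggghh
222 igffffffffffffglrqkeededdddhpwxxv.mmligggggggghgggggh
223 hfffeffefffffegnspieddddddejswxwuommkiggggggggghggggg
224 gfffefffeeffefjpsngdddddddgnvxxwuommkhggggggggggghghg
225 gfefefffffffff.rrlfedeeedeiq..xwsommkhggghggggghggggg
226 feffeffeeeeffgmsoieeeddddfmuwxxw.nmljhghgggggghgggggg
227 effefffefffefjpq.gddddedejrwxxxwqmmlihggggghggggggggg
228 ffffffffffeehnrp.fddddddg.vxxxxvq...ihghgggghggggghhh
229 eefeefeeeffglqqm.fddddcfkswxxxwv..n.ighggghhgghghghhg
230 effeffefeef.pso.fddddde.qvxxxxwu....hggghggggggghgggh
231 eeefeeeeee.mrqkgedddde.pvxxxxxws....ghggggggghgghgggh
232 eeefefeeefkqrm.dddddd.nuwxxwxxwrjh...ggghhghggggggggh
233 efeefeeefjpro.edcdde.ntwxxxwxxwqii..........ggg....gg
234 eeeeeeef.oqpkfdcddf.ouwxxxxxxxwo...........g.....km..
235 eeeeeee.mqplgcdcde.ntwwxxxxxxxun.g...............kl..
```

{"op": "jog_arm", "data": {"moves": [[[0,-5.5,0],0,1],[[0,-5.5,0],0,1],[[0,-5.5,0],0,1],[[0,-5.5,0],0,1],[[0,0,0],0,1],[[0,0,0],0,1]]}}

```text
time_s: 18.38
tcp_pos: [0.4594, -0.0502, 0.1148]
eef_rot: [180.0, 0.0, 170.3]
contact_force: [0.4, 0.9, -1.1]
gripper_width: 0.015
gripper_force: 15.0
```

```bash
python3 - <<'E'
from h import *
S=capture("scene");T=capture("top");s=get_state();go([.4864,.1662,.0])
t=s["tcp_pos"]+[-.0095,-.0035,.0355]
print("pred tip",proj(S,t-[0,0,.0395]),"fing",proj(S,t))
asc(S,"pics/scene0.png",proj(S,t-[0,0,.02]),24,16)
E
```

```text
t 18.48 tcp [ 0.4596 -0.0491  0.1147] rot [180.    0.  170.5] w 0.015 shift cm [ 0.93 21.67 11.47]
pred tip [301.53038159 195.1137461 ] fing [303.38547814 183.55213185]
c0 278 center [302 189]
173 .....feddddddddddddeghhhgfdddddddddeg............
174 .....feddddddddddddegg.hhgedddddddeg.............
175 .....fdddddddddddddef...hhfdddddef...............
176 .....eddddddddddddeef...hhgedddf.................
177 ...k.geddeeeeddddeef....hhgeddf..................
178 eg.jk.edeeffedddddef....hgfedf...................
179 def...edeeffeddddde....gffeeeg...................
180 feeeffeedeeeedddddf..j.ggfffgh...................
181 .feeeededddeddddde..jk.ghhhhhh...................
182 k..eeddddeedddeee..kkkjhhiihhh...................
183 lkj.feddeeeddef...klllkihhhhhh...................
184 lllk.gedddddef...kllllkhgghg.....................
185 llllk..feeeeg.kkkkllllj.iiih.....................
186 lllllkk.gffg.klllllllk..jkj......................
187 llllllkkjj..kllkllllkk..kkk......................
188 klllllkjkkkkllkjjklkk...kk.......................
189 .kklll...kllllk...kj...jkk.............
[... 174 characters left out ...]
93 .......klllll..........kkk.......................
194 .........lll...........kk........................
195 ..........kk...........kk........................
196 .......................kk........................
197 .................................................
198 .................................................
199 .................................................
200 .................................................
201 .................................................
202 .................................................
203 .................................................
204 .................................................
205 .................................................
```

The shank is visible here, ending at about (301.5,196) against a predicted tip of (301.5,195.1). The offset (-9.5,-3,+35.5) mm therefore holds along the path, and I'll return to the hole using it.

{"op": "jog_arm", "data": {"moves": [[[0.1,5.5,0],0,1],[[0,5.5,0],0,1],[[0,5.5,0],0,1],[[0,5.5,0],0,1],[[0,0,0],0,1],[[0,0,0],0,1],[[0,0,0],0,1]]}}

```text
time_s: 19.35
tcp_pos: [0.4945, 0.1672, 0.1145]
eef_rot: [-180.0, -0.0, 170.4]
contact_force: [0.9, -0.6, -0.4]
gripper_width: 0.015
gripper_force: 15.0
```

```bash
cat >> h.py <<'E'
def avg(n=8):
    P=[];Y=[]
    for i in range(n):
        capture("top");s=get_state();P.append(s["tcp_pos"]);Y.append(s["eef_rot"][2])
    return np.mean(P,0),np.std(P,0),np.mean(np.array(Y)%360)
def goa(X,n=8):
    p,sd,Y=avg(n);y=np.radians(Y);d=np.array(X)-p
    R=np.array([[np.cos(y),np.sin(y),0],[np.sin(y),-np.cos(y),0],[0,0,-1]]);s=get_state()
    print("t",round(s["time_s"],2),"avg",np.round(p,4),"sd",np.round(sd,4),"yaw",round(Y,2),"shift cm",np.round(R.T@d*100,2),"F",np.round(s["contact_force"],1))
E
python3 -c "
from h import *
goa([.4959,.1690,.047])"
```

```text
t 19.75 avg [0.4949 0.1671 0.1147] sd [0.0001 0.0002 0.    ] yaw 170.41 shift cm [-0.07  0.2   6.77] F [-0.3 -0.6 -0.2]
```

{"op": "jog_arm", "data": {"moves": [[[-0.1,0.2,2],0,1],[[0,0,2],0,1],[[0,0,1.5],0,1],[[0,0,1],0,1],[[0,0,0],0,1],[[0,0,0.4],0,1],[[0,0,0.4],0,1],[[0,0,0],0,1]]}}

```text
time_s: 20.75
tcp_pos: [0.4965, 0.1696, 0.0418]
eef_rot: [180.0, 0.0, 170.5]
contact_force: [-0.3, -0.3, 0.4]
gripper_width: 0.0152
gripper_force: 15.0
```

{"op": "jog_arm", "data": {"moves": [[[0,0,0.3],0,1],[[0,0,0.2],0,1],[[0,0,0],0,1]]}}

```text
time_s: 21.12
tcp_pos: [0.4992, 0.1705, 0.0396]
eef_rot: [179.8, 0.3, 170.6]
contact_force: [-0.1, -3.2, 19.7]
gripper_width: 0.0154
gripper_force: 15.0
```

{"op": "jog_arm", "data": {"moves": [[[0,0,-0.3],0,1],[[0,0,0],0,1],[[0,0,0],0,1]]}}

```text
time_s: 21.5
tcp_pos: [0.4972, 0.17, 0.0405]
eef_rot: [179.9, 0.1, 170.5]
contact_force: [-0.4, -1.2, 7.5]
gripper_width: 0.0148
gripper_force: 14.9
```

```bash
python3 -c "
from h import *
goa([.4959,.1690,.0418],4)"
```

```text
t 21.7 avg [0.4972 0.17   0.0405] sd [0. 0. 0.] yaw 170.49 shift cm [ 0.11 -0.12 -0.13] F [ 0.  -0.3  8.2]
```

{"op": "jog_arm", "data": {"moves": [[[0,-0.1,0],0,1],[[0,-0.1,0.1],0,1],[[0,0,0],0,1]]}}

```text
time_s: 22.08
tcp_pos: [0.4977, 0.1687, 0.0401]
eef_rot: [179.9, 0.2, 170.5]
contact_force: [0.8, -0.3, 11.6]
gripper_width: 0.015
gripper_force: 14.9
```

{"op": "jog_arm", "data": {"moves": [[[0.1,0,0],0,1],[[0.1,0,0],0,1],[[0,0,0],0,1]]}}

```text
time_s: 22.45
tcp_pos: [0.4961, 0.1692, 0.0403]
eef_rot: [179.8, 0.2, 170.5]
contact_force: [1.8, 0.4, 10.4]
gripper_width: 0.015
gripper_force: 15.0
```

```bash
python3 - <<'E'
from h import *
S=capture("scene");rep=np.array([.4595,-.0497,.1147])
for z in(.1099,.112):
  for uv in((301.6,195.8),(301.6,195.2),(301.3,195.8)):
    x=onz(S,uv,z);o=x-rep;print(z,uv,np.round(x,4),"off",np.round(o[:2]*1000,1),"rep target",np.round(onz(S,(231.7,277.6),.0385)[:2]-o[:2],4))
go([.4959,.169,.04]);print(get_state()["contact_force"])
E
```

```text
0.1099 (301.6, 195.8) [ 0.4493 -0.0516  0.1099] off [-10.2  -1.9] rep target [0.4967 0.1677]
0.1099 (301.6, 195.2) [ 0.4501 -0.0531  0.1099] off [-9.4 -3.4] rep target [0.4958 0.1691]
0.1099 (301.3, 195.8) [ 0.4499 -0.0512  0.1099] off [-9.6 -1.5] rep target [0.4961 0.1673]
0.112 (301.6, 195.8) [ 0.4487 -0.05    0.112 ] off [-10.8  -0.3] rep target [0.4973 0.1661]
0.112 (301.6, 195.2) [ 0.4495 -0.0515  0.112 ] off [-10.   -1.8] rep target [0.4965 0.1675]
0.112 (301.3, 195.8) [ 0.4492 -0.0497  0.112 ] off [-10.3   0. ] rep target [0.4967 0.1657]
t 22.5 tcp [0.4961 0.1692 0.0403] rot [179.8   0.2 170.5] w 0.0149 shift cm [ 0.02 -0.02  0.03]
[ 1.26365272  0.47327799 11.99498098]
```

{"op": "jog_arm", "data": {"moves": [[[-0.05,-0.1,0],0,1],[[-0.05,-0.1,0],0,1],[[0,0,0],0,1]]}}

```text
time_s: 22.88
tcp_pos: [0.4969, 0.1677, 0.0402]
eef_rot: [179.8, 0.2, 170.5]
contact_force: [0.5, 2.3, 9.9]
gripper_width: 0.0145
gripper_force: 15.0
```

{"op": "jog_arm", "data": {"moves": [[[0,-0.1,0],0,1],[[0,-0.1,0],0,1],[[0,0,0],0,1]]}}

```text
time_s: 23.25
tcp_pos: [0.4969, 0.1664, 0.0402]
eef_rot: [179.7, 0.3, 170.5]
contact_force: [1.4, 4.6, 7.8]
gripper_width: 0.0153
gripper_force: 15.0
```

{"op": "jog_arm", "data": {"moves": [[[0,0.15,0],0,1],[[-0.1,0,0],0,1],[[-0.1,0,0],0,1],[[0,0,0],0,1]]}}

```text
time_s: 23.75
tcp_pos: [0.4984, 0.1668, 0.04]
eef_rot: [179.8, 0.2, 170.5]
contact_force: [0.3, 3.3, 8.4]
gripper_width: 0.015
gripper_force: 14.9
```

{"op": "jog_arm", "data": {"moves": [[[0,0,-3],0,1],[[0,0,-4],0,1],[[0,-5.5,0],0,1],[[0,-5.5,0],0,1],[[0,-5.5,0],0,1],[[0,-5.5,0],0,1],[[0,0,0],0,1],[[0,0,0],0,1],[[0,0,0],0,1]]}}

```text
time_s: 24.88
tcp_pos: [0.4602, -0.0512, 0.1084]
eef_rot: [180.0, -0.0, 170.5]
contact_force: [0.3, -0.2, 0.2]
gripper_width: 0.0149
gripper_force: 15.0
```

```bash
python3 - <<'E'
from h import *
S=capture("scene");s=get_state();go([.4959,.169,.04])
t=s["tcp_pos"]+[-.0095,-.003,.0358]
print("pred tip",proj(S,t-[0,0,.0406]),"fing",proj(S,t))
c=proj(S,t-[0,0,.02])
asc(S,"pics/scene0.png",c,10,14)
b=cv2.imread("pics/scene0.png").astype(int);d=np.abs(S["pixels"].astype(int)-b).sum(2).astype(float)
f=proj(S,t)
for r in range(int(f[1])+4,int(f[1])+16):
    c0=int(f[0])-8;w=d[r,c0:c0+14];w=np.where(w>30,w,0);print(r,round((w*np.arange(c0,c0+14)).sum()/max(w.sum(),1),2),int(w.sum()))
E
```

```text
t 24.93 tcp [ 0.4602 -0.0511  0.1084] rot [-180.    -0.   170.5] w 0.015 shift cm [ 0.09 22.3   6.84]
pred tip [301.32657851 196.53387449] fing [303.21595492 184.76339014]
c0 292 center [302 191]
177 dddddf....hhfddddef..
178 ddddef....hhfdddeg...
179 dddee....ghhfdde.....
180 dddef....ggfeeeg.....
181 dddef....ggfefgh.....
182 dddef..j.ghggghi.....
183 ddef..kk.hhiihhh.....
184 eef..klkihhiihh......
185 ...jkllkjhghhhh......
186 jjkklllkjiihhh.......
187 kklllllk..jjj........
188 llllllkk..kkk........
189 kkkllkk...kkk........
190 ...kkk...jkk.........
191 .........jkk.........
192 .........klk.........
193 .........klk.........
194 .........kkk.........
195 .........klk.........
196 .........kkk.........
197 .........kk..........
198 .........kk..........
199 .....................
200 .....................
201 .....................
202 .....................
203 .....................
204 .....................
205 .....................
188 298.95 683
189 299.19 610
190 299.72 461
191 302.36 260
192 302.34 256
193 302.01 214
194 302.01 201
195 301.95 198
196 301.91 198
197 301.56 244
198 301.48 122
199 0.0 0
```

{"op": "jog_arm", "data": {"moves": [[[-0.05,5.5,0],0,1],[[0,5.5,0],0,1],[[0,5.5,0],0,1],[[0,5.5,0],0,1],[[0,0,3],0,1],[[0,0,2],0,1],[[0,0,1.4],0,1],[[0,0,0],0,1],[[0,0,0],0,1]]}}

```text
time_s: 26.05
tcp_pos: [0.4975, 0.1652, 0.0453]
eef_rot: [180.0, 0.1, 170.5]
contact_force: [-0.0, -0.3, 0.3]
gripper_width: 0.0149
gripper_force: 15.0
```

```bash
python3 -c "
from h import *
goa([.4972,.1663,.0418],2);print(get_state()['moment'])"
```

```text
t 26.15 avg [0.4975 0.1652 0.0454] sd [0. 0. 0.] yaw 170.46 shift cm [0.05 0.11 0.36] F [ 0.7  0.2 -0.8]
[-0.06302608 -0.01771868 -0.00825602]
```

{"op": "jog_arm", "data": {"moves": [[[0,0.05,0.3],0,1],[[0,0,0.3],0,1],[[0,0,0.1],0,1],[[0,0,0],0,1]]}}

```text
time_s: 26.65
tcp_pos: [0.4971, 0.1652, 0.0375]
eef_rot: [-180.0, -0.0, 170.5]
contact_force: [0.8, -0.9, -0.3]
gripper_width: 0.0151
gripper_force: 15.0
```

```bash
python3 -c "
from h import *
goa([.4972,.1663,.0418],2);print(get_state()['moment'])"
```

```text
t 26.75 avg [0.497  0.1653 0.0375] sd [0. 0. 0.] yaw 170.46 shift cm [-0.    0.11 -0.43] F [ 0.9 -0.4 -0.1]
[-0.23720454 -0.25781928 -0.02976528]
```

No force at z 0.0375, so the tip has entered the hole. I'll continue down.

{"op": "jog_arm", "data": {"moves": [[[0,0,0.4],0,1],[[0,0,0.4],0,1],[[0,0,0.3],0,1],[[0,0,0],0,1]]}}

```text
time_s: 27.25
tcp_pos: [0.4968, 0.1651, 0.0261]
eef_rot: [-180.0, -0.0, 170.4]
contact_force: [1.9, -0.8, -1.6]
gripper_width: 0.015
gripper_force: 15.0
```

{"op": "jog_arm", "data": {"moves": [[[0,0,0.3],0,1],[[0,0,0.2],0,1],[[0,0,0.2],0,1],[[0,0,0],0,1]]}}

```text
time_s: 27.75
tcp_pos: [0.4969, 0.1653, 0.0193]
eef_rot: [-180.0, -0.0, 170.5]
contact_force: [2.4, -2.2, -0.3]
gripper_width: 0.0149
gripper_force: 15.1
```

Inserted to about full depth. I'll release and lift away.

{"op": "jog_arm", "data": {"moves": [[[0,0,0.15],0,1],[[0,0,0],0,3.5],[[0,0,0],0,3.5],[[0,0,0],0,3.5],[[0,0,0],0,3.5],[[0,0,-3],0,3.5],[[0,0,-4],0,3.5],[[0,0,-3],0,8.76],[[0,0,0],0,8.76]]}}

```text
time_s: 28.88
tcp_pos: [0.4984, 0.1664, 0.1207]
eef_rot: [179.8, 0.2, 170.5]
contact_force: [-0.3, 0.3, -0.7]
gripper_width: 0.0496
gripper_force: 0.0
```

{"op": "jog_arm", "data": {"moves": [[[-2,-5.6,0],0,8.76],[[-2,-5.6,0],0,8.76],[[0,0,0],-10,8.76],[[0,0,0],-10,8.76],[[0,0,0],-10,8.76],[[0,0,0],-10,8.76],[[0,0,0],-10,8.76],[[0,0,0],-10,8.76],[[0,0,0],-10,8.76],[[0,0,0],-10,8.76],[[0,0,0],-10,8.76],[[0,0,0],0,8.76]]}}

```text
time_s: 30.38
tcp_pos: [0.5174, 0.0481, 0.1173]
eef_rot: [179.9, -0.0, -99.6]
contact_force: [-0.4, -0.5, 0.2]
gripper_width: 0.0874
gripper_force: 0.0
```

```bash
python3 - <<'E'
from h import *
S=capture("scene");T=capture("top");s=get_state();go([.5137,.06,.0]);print(s["joints"].round(1))
c,m=blob(S,(200,210,260,300),lambda b,g,r:(r>110)&(r-b>60)&(g-b>8));print("orange S",c,m.sum(),"expect head",proj(S,[.4864,.1662,.0705]))
c,m=blob(T,(180,205,220,240),lambda b,g,r:(r>110)&(r-b>60)&(g-b>8));print("orange T",c,m.sum(),proj(T,[.4864,.1662,.0705]), onz(T,c,.072))
y=np.radians(s["eef_rot"][2]);tx=np.array([np.cos(y),np.sin(y),0]);ty=np.array([np.sin(y),-np.cos(y),0]);t=s["tcp_pos"];w=s["gripper_width"]/2
for n,o in(("world",[-.0105,.0008,.0358]),("tool",-.001*ty+.0105*tx+[0,0,.0358])):
    q=t+o;print(n,"y+ finger bottom",[np.round(proj(S,q+ty*a+tx*b),1).tolist() for a in(w,w+.021) for b in(-.01,.01)],"y-",[np.round(proj(S,q-ty*a+tx*b),1).tolist() for a in(w,w+.021) for b in(-.01,.01)])
asc(S,"pics/scene0.png",proj(S,t+[-.005,-.004,.0358]),34,24)
E
```

```text
t 30.48 tcp [0.5176 0.0482 0.1175] rot [180.   -0.  -99.8] w 0.0875 shift cm [-1.1   0.58 11.75]
[ 27.    9.6 -24.6  -0.  -55.9 -36.7]
orange S [244.9375 247.1875] 144 expect head [231.33205878 270.16027838]
orange T [nan nan] 0 [198.26859151 220.85846313] [nan nan nan]
world y+ finger bottom [[267.8, 217.5], [274.4, 211.6], [275.7, 223.4], [282.3, 217.4]] y- [[236.0, 193.7], [242.7, 188.3], [228.8, 188.3], [235.5, 183.0]]
tool y+ finger bottom [[266.6, 211.4], [273.1, 205.7], [274.5, 217.3], [281.0, 211.4]] y- [[235.3, 188.2], [241.8, 182.8], [228.1, 182.9], [234.7, 177.6]]
c0 220 center [254 200]
176 ddeddccccccccccddeeeeeeeeeedeeeeeeeeeeeeeeeeeeeeeeefffffghhfedee.....
177 deeeddcccccccccddeedededeeeeeeeeedeeeeeeeedeeeeeeeefffffhiihgeeef....
178 eeddddddccccccdddeeeeeeeeedeeeeeeeeeeeeeeeeeeeeeeeefffffhhiihgff.....
179 eddddeddddddddddeedeeeeeeeeeeeeedeeeeedeeefffeeeeeefffffgghhihh......
180 edddddeddedddddeeeedeeeeeeeeeeeeeeedeedeffgggfeeeeffffffeefghii......
181 eedeedeeeeeddeeeeeeedeeeeeeeeeeeeeededdeeffggfedeefffffffeef.........
182 eedeeeeeeeeeeeeedeeeeeeedeedeedeeeeeededeffffe
[... 2572 characters left out ...]
.....................kk..................
218 .....................................................................
219 ........ki...........................................................
220 .......qmji.............f............................................
221 ......oomkjii..........fef...........................................
222 ......mmmllkii..........eef..........................................
223 ......lmmmllkji..........ef..........................................
224 .......lmmmmlkjj.....................................................h.py:18: RuntimeWarning: Mean of empty slice.
  r,c=np.nonzero(m);return np.array([c.mean(),r.mean()]),m
  ret = ret.dtype.type(ret / rcount)
```

```bash
python3 - <<'E'
from h import *
S=capture("scene")
def corners(rep,off,yaw,w,th,hx,h=0):
    y=np.radians(yaw);tx=np.array([np.cos(y),np.sin(y),0]);ty=np.array([np.sin(y),-np.cos(y),0]);q=np.array(rep)+off
    return [np.round(proj(S,q+ty*a+tx*b+[0,0,h]),1).tolist() for a in(w,w+th) for b in(-hx,hx)]
wo=np.array([-.0105,.0008,.0358])
for th in(.006,.012,.021): print("A",th,corners([.4596,-.0491,.1147],wo,170.5,.0075,th,.0095))
y=np.radians(-99.6);to=.0105*np.array([np.cos(y),np.sin(y),0])-.001*np.array([np.sin(y),-np.cos(y),0])+[0,0,.0358];print(to)
for th in(.006,.012,.021):
    for n,o in(("world",wo),("tool",to)): print(n,th,corners([.5176,.0482,.1175],o,-99.6,.0437,th,.0095))
# pin head check
m=blob(S,(215,250,255,300),lambda b,g,r:(r>150)&(r-b>90)&(g-b>25)&(r-g<130));print("head",m[0],m[1].sum())
T=capture("top");m=blob(T,(180,205,215,240),lambda b,g,r:(r-b>50));print("T",m[0],m[1].sum(),proj(T,[.4864,.1662,.0825]))
E
```

```text
A 0.006 [[297.1, 184.6], [304.2, 189.4], [295.3, 186.2], [302.4, 191.0]]
A 0.012 [[297.1, 184.6], [304.2, 189.4], [293.5, 187.8], [300.6, 192.6]]
A 0.021 [[297.1, 184.6], [304.2, 189.4], [290.8, 190.2], [297.9, 195.1]]
[-0.00076508 -0.01051973  0.0358    ]
world 0.006 [[267.9, 217.3], [274.2, 211.6], [270.2, 219.0], [276.4, 213.3]]
tool 0.006 [[266.8, 211.3], [273.0, 205.7], [269.0, 212.9], [275.2, 207.4]]
world 0.012 [[267.9, 217.3], [274.2, 211.6], [272.5, 220.7], [278.7, 215.0]]
tool 0.012 [[266.8, 211.3], [273.0, 205.7], [271.3, 214.6], [277.5, 209.0]]
world 0.021 [[267.9, 217.3], [274.2, 211.6], [275.9, 223.2], [282.2, 217.5]]
tool 0.021 [[266.8, 211.3], [273.0, 205.7], [274.7, 217.1], [280.9, 211.5]]
head [231.15384615 267.57692308] 26
T [nan nan] 0 [197.53771567 220.8529914 ]h.py:18: RuntimeWarning: Mean of empty slice.
  r,c=np.nonzero(m);return np.array([c.mean(),r.mean()]),m
  ret = ret.dtype.type(ret / rcount)
```

The pin head sits at the expected home position, scene (231,268). The straddle leaves plenty of clearance, so I'll descend around the handle behind the T-bar.

{"op": "jog_arm", "data": {"moves": [[[-1.25,0.9,0],0,8.76],[[0,0,3],0,8.76],[[0,0,2.5],0,8.76],[[0,0,2],0,8.76],[[0,0,1.8],0,8.76],[[0,0,0],0,8.76]]}}

```text
time_s: 31.32
tcp_pos: [0.5098, 0.0621, 0.024]
eef_rot: [179.9, -0.1, -99.6]
contact_force: [-0.1, 0.1, 0.9]
gripper_width: 0.0878
gripper_force: 0.0
```

{"op": "jog_arm", "data": {"moves": [[[-1,0,0],0,8.76],[[-1,0,0],0,8.76],[[-1,0,0],0,8.76],[[-0.8,0,0],0,8.76],[[-0.7,0,0],0,8.76],[[0,0,0],0,8.76]]}}

```text
time_s: 32.08
tcp_pos: [0.5181, 0.1068, 0.0252]
eef_rot: [180.0, -0.0, -99.5]
contact_force: [-2.4, -2.8, -1.1]
gripper_width: 0.0875
gripper_force: 1.8
```

```bash
python3 - <<'E'
from h import *
S=capture("scene");T=capture("top");s=get_state()
print(s["time_s"],s["contact_force"].round(1),s["moment"].round(2),s["gripper_force"],s["tcp_pos"].round(4))
for n,p in(("S",S),("T",T)):
    c,m=blob(p,(180,180,300,300),yel);print(n,"yel",c,m.sum(),onz(p,c,.0797))
    for q in regions_of(p,"leg")[:2]+regions_of(p,"lever")[:1]: print(n,round(q["confidence"],2),q["pixel"],q["pixels"].sum())
m=blob(S,(215,250,255,300),lambda b,g,r:(r>150)&(r-b>90)&(g-b>25)&(r-g<130));print("head",m[0],m[1].sum())
E
```

```text
32.175 [-3.4 -3.1 -0.9] [-1.17  1.1  -0.17] 1.7673274129629135 [0.5181 0.1064 0.0252]
S yel [nan nan] 0 [nan nan nan]
S 0.65 [162.6, 311.3] 1055
T yel [230.55 213.35] 20 [0.50505107 0.07329637 0.0797    ]
T 0.57 [144.2, 199.2] 279
head [nan nan] 0h.py:18: RuntimeWarning: Mean of empty slice.
  r,c=np.nonzero(m);return np.array([c.mean(),r.mean()]),m
  ret = ret.dtype.type(ret / rcount)
```

The scene suggests the outer finger is catching the end of the T-bar, so the straddle is about 5 mm off toward -x. I'll back off, shift, and push again.

{"op": "jog_arm", "data": {"moves": [[[1.5,0,0],0,8.76],[[1.5,0,0],0,8.76],[[1.5,0,0],0,8.76],[[0,0,0],0,8.76],[[0,-0.55,0],0,8.76],[[-1,0,0],0,8.76],[[-1,0,0],0,8.76],[[-1,0,0],0,8.76],[[-0.8,0,0],0,8.76],[[-0.7,0,0],0,8.76],[[0,0,0],0,8.76]]}}

```text
time_s: 33.75
tcp_pos: [0.5247, 0.1063, 0.0252]
eef_rot: [-180.0, -0.0, -99.5]
contact_force: [1.9, -3.5, 0.0]
gripper_width: 0.0877
gripper_force: 1.8
```

{"op": "jog_arm", "data": {"moves": [[[-0.6,0,0],0,8.76],[[-0.6,0,0],0,8.76],[[-0.4,0,0],0,8.76],[[-0.2,0,0],0,8.76],[[0,0,0],0,8.76]]}}

```text
time_s: 34.38
tcp_pos: [0.5263, 0.1195, 0.0251]
eef_rot: [179.9, -0.3, -99.5]
contact_force: [6.7, -21.7, 4.4]
gripper_width: 0.0872
gripper_force: 10.3
```

About 20 N of push force on both pads, so the lug seems to have met something. I'll check the travel from the foot end in the top view.

```bash
python3 - <<'E'
from h import *
S=capture("scene");T=capture("top")
b=cv2.imread("pics/top0.png").astype(int);im=T["pixels"].astype(int)
for r in(195,197,199):
    print("was",(b[r,118:160].sum(1)//10).tolist());print("now",(im[r,118:160].sum(1)//10).tolist())
d=np.abs(S["pixels"].astype(int)-cv2.imread("pics/scene0.png")).sum(2)
r,c=np.nonzero(d[280:384,80:200]>60);print("S diff bbox",c.min()+80,c.max()+80,r.min()+280,r.max()+280,len(r))
s=get_state();print(s["contact_force"].round(1),s["tcp_pos"].round(4),s["gripper_force"])
for uv in((139,197),(128,195),(124,195)): print(uv,onz(T,uv,.045)[:2])
E
```

```text
was [25, 25, 26, 27, 27, 25, 26, 24, 25, 25, 25, 25, 25, 25, 26, 26, 25, 25, 25, 24, 23, 23, 23, 18, 16, 15, 15, 15, 14, 18, 35, 56, 60, 60, 55, 32, 12, 13, 14, 13, 15, 13]
now [23, 23, 24, 27, 24, 16, 14, 14, 14, 14, 14, 28, 53, 68, 69, 69, 69, 69, 69, 69, 68, 68, 69, 68, 68, 69, 68, 66, 60, 45, 30, 22, 18, 15, 21, 28, 27, 21, 18, 18, 20, 21]
was [26, 26, 27, 27, 27, 27, 26, 26, 26, 28, 25, 23, 25, 24, 24, 26, 25, 25, 24, 23, 24, 24, 23, 18, 15, 16, 16, 14, 15, 26, 51, 69, 71, 70, 67, 38, 14, 12, 13, 14, 12, 14]
now [24, 25, 24, 23, 19, 15, 15, 15, 16, 14, 17, 38, 64, 69, 69, 70, 70, 69, 69, 69, 69, 69, 69, 69, 69, 68, 63, 54, 40, 26, 21, 19, 18, 16, 19, 27, 28, 22, 18, 19, 18, 19]
was [26, 25, 26, 27, 25, 27, 28, 27, 26, 27, 26, 25, 26, 24, 25, 26, 25, 24, 23, 23, 24, 23, 17, 14, 15, 14, 14, 14, 16, 38, 65, 71, 71, 69, 48, 23, 12, 12, 14, 15, 14, 13]
now [24, 25, 25, 24, 17, 13, 14, 13, 12, 12, 12, 21, 38, 47, 49, 53, 56, 57, 61, 65, 66, 67, 68, 67, 57, 40, 28, 20, 21, 22, 23, 23, 22, 18, 17, 27, 28, 24, 19, 20, 20, 20]
S diff bbox 125 199 280 383 1039
[  5.9 -22.1   4.2] [0.5263 0.1194 0.0251] 10.147072076797485
(139, 197) [0.5607022  0.34399288]
(128, 195) [0.5674531  0.37645283]
(124, 195) [0.56776955 0.38825378]
```

Foot travel is about 53 mm, so the leg is against the pin and pressing firmly. I'll ease the push and start closing.

{"op": "jog_arm", "data": {"moves": [[[0.15,0,0],0,8.76],[[0,0,0],0,8.76],[[0,0,0],0,4],[[0,0,0],0,4],[[0,0,0],0,4],[[0,0,0],0,4],[[0,0,0],0,4],[[0,0,0],0,4]], "newtons": 25}}

```text
time_s: 35.48
tcp_pos: [0.5209, 0.1187, 0.023]
eef_rot: [179.5, -0.4, -99.6]
contact_force: [-11.6, -7.6, 2.7]
gripper_width: 0.0408
gripper_force: 8.0
```

The lever side is loading first (Fx -12 N). I'll shift toward it, keep pushing, and close further.

{"op": "jog_arm", "data": {"moves": [[[-0.1,0.3,0],0,4],[[0,0.3,0],0,3.5],[[0,0,0],0,2.6],[[0,0,0],0,2.6],[[0,0,0],0,2.6]]}}

```text
time_s: 36.1
tcp_pos: [0.5205, 0.1198, 0.0234]
eef_rot: [179.9, -0.3, -99.5]
contact_force: [16.5, -22.7, -15.0]
gripper_width: 0.0365
gripper_force: 27.5
```

{"op": "jog_arm", "data": {"moves": [[[0,-0.2,0],0,2.6],[[0,-0.2,0],0,2.6],[[0,0,0],0,2.6]]}}

```text
time_s: 36.48
tcp_pos: [0.5248, 0.1191, 0.0234]
eef_rot: [179.9, -0.3, -99.6]
contact_force: [17.3, -23.1, -15.4]
gripper_width: 0.0277
gripper_force: 29.6
```

Width is 27.7 mm, so the lever is shut. I'll relieve the side load a little and verify.

{"op": "jog_arm", "data": {"moves": [[[0,-0.15,0],0,2.6],[[0.05,-0.15,0],0,2.6],[[0,0,0],0,2.6],[[0,0,0],0,2.6],[[0,0,0],0,2.6]]}}

```text
time_s: 37.1
tcp_pos: [0.5248, 0.1185, 0.0234]
eef_rot: [179.7, -0.4, -99.6]
contact_force: [1.6, -15.0, -4.0]
gripper_width: 0.0271
gripper_force: 28.7
```

```bash
python3 - <<'E'
from h import *
T=capture("top");S=capture("scene");im=T["pixels"].astype(int)
for r in(195,197): print((im[r,124:136].sum(1)//10).tolist())
s=get_state();print(s["time_s"],s["contact_force"].round(1),s["tcp_pos"].round(4),s["gripper_force"],s["gripper_width"],s["qd"].round(2))
for n,p in(("S",S),("T",T)):
    for q in regions_of(p,"knob_pad")[:1]+regions_of(p,"tin")[:1]: print(n,q["confidence"],q["pixel"])
E
```

```text
[14, 14, 14, 15, 16, 24, 48, 68, 69, 69, 69, 68]
[14, 14, 15, 14, 17, 34, 59, 69, 69, 69, 69, 70]
37.2 [  0.9 -14.7  -4. ] [0.5248 0.1186 0.0234] 28.688516118127154 0.027728886427613987 [-0.03  0.02 -0.02  0.13 -0.09  0.04]
S 0.86 [110.1, 257.5]
T 0.59 [306.2, 162.8]
T 0.76 [171.1, 141.3]
```

Everything is steady: travel about 52.7 mm, push 15 N, grip 29 N, width 27.7 mm, bystanders unmoved. Handing in.

```bash
python3 -c "
from plant import close_job
print(close_job())"
```

```text
the job is handed in; nothing more can be done
None
```

I handed the job in at about 37 s, and no verdict was returned: the pin is home in the red-ringed hole, and the gripper is holding the leg out against it (about 53 mm travel, 15 N push) with the lever squeezed shut (27.7 mm, 29 N grip).

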